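Stand the toppled carton back up beside the tea box

TASK

The slim cardboard carton has toppled and leans over the low tea box. Pushing with the closed fingers only, stand it back upright on its base, then slide it gently, still standing, until it is right up against the tea box with its side flat to the box's long side. Do not grip or lift the carton, do not shift the tea box, leave the other things alone, and move clear at the end.

Things in the scene. Friction and masses are not known exactly. Their poses are not given: they have to be found in the camera images.
- carton: Slim brown cardboard carton, closed rigid box 71 (own x) x 54 (own y) x 125 (own z) mm, 0.16 kg. Origin: centre of its base; z runs from base to top. Starts leaning 40 degrees (0.70 rad), on the bottom edge of its +x side, that side resting on the tea box's upper edge. Leaning under 0.45 rad it drops back onto its base and stays.
- carton_front_edge (a point): Middle of the carton's bottom edge on its +x side, the edge on which it leans and which faces the tea box.
- carton_rear_edge (a point): Middle of the carton's bottom edge on its -x side, away from the tea box (about 46 mm up in the air at the start). The carton is smooth (friction about 0.33): standing upright and pushed on this side, it slides when pushed below 75 mm height and may tip if pushed higher.
- carton_top (a point): Centre of the carton's top end, 125 mm from the base. At the start the top end sticks out about 25 mm over the tea box; its lowest, foremost top edge (own x = +35.5 mm) is about 96 mm above the worktop, 29 mm above the tea box. Pushed back at that edge the carton pivots on its bottom edge without sliding.
- tea_box: Low oblong dark tea box, 68 (own x) x 136 (own y) x 66 mm high, 0.35 kg, loose on the worktop. Origin: centre of its underside. Its long side at own x = -34 mm faces the carton and roughly the robot (own +x within 0.5 rad of the robot's +x); the carton leans toward its +x. At the start about 56 mm of bare worktop lie between the box and the carton's standing edge.
- spice_jar: Bystander: round glass spice jar with dark cap, 45 mm across, 105 mm tall, beside one end of the tea box. Origin under its centre.
- mug: Bystander: plain white mug, 85 mm across, 93 mm tall, with a handle. Origin under its centre.
- tape_roll: Bystander: roll of tape lying flat, 96 mm across, 25 mm high. Origin under its centre.
- teaspoon: Bystander: steel teaspoon lying flat, 130 x 26 x 11 mm. Origin under its centre.
- dropper: Bystander: small amber dropper bottle, 33 mm across, 102 mm tall. Origin under its centre.

How it is judged:
On the way:
1. the carton stands upright on its base (angle between carton's own z axis and vertical below 0.08 rad and angular speed of carton below 0.5 rad/s and height (world z) of carton below 0.006 m), for 0.2 s.
At the end, for the whole second after the job is handed in: The carton stands upright (within 0.06 rad) on its base on the worktop, its front bottom edge within 12 mm of the tea box's long side, turned no more than 0.17 rad from it and its middle within 60 mm of the middle of that side; the tea box stands within 20 mm of where it was; all is at rest (angle between each of carton, tea_box's own z axis and vertical below 0.06 rad and height (world z) of carton_top above 0.11 m and height (world z) of carton below 0.006 m and x of carton_front_edge in the frame of tea_box between -0.046 and -0.03 m and y of carton in the frame of tea_box between -0.06 and 0.06 m and angle between the x axis of carton and the x axis of tea_box, either way round below 0.17 rad and distance of tea_box from where it was at the start of the episode below 0.02 m and linear speed of each of carton, tea_box below 0.02 m/s); the robot touches nothing.
It fails at once if the carton is lifted: both its bottom edges more than 15 mm above the worktop (height (world z) of each of carton_front_edge, carton_rear_edge above 0.015 m).
It fails at once if the carton is gripped or shoved with more than 15 N (contact force between the fingers and carton above 15 N).
It fails at once if the tea box is shifted more than 30 mm or tipped (distance of tea_box from where it was at the start of the episode above 0.03 m or angle between tea_box's own z axis and vertical above 0.3 rad).
It fails at once if a bystander is moved more than 25 mm (distance of any of spice_jar, mug, tape_roll, teaspoon, dropper from where it was at the start of the episode above 0.025 m).
It also fails if it takes over 48 s, if anything falls off the work surface, if the arm or the gripper's body presses on something with over 40 N, if the wrist force passes 120 N, or if a joint passes its speed limit or range.

ROBOT

A 7-joint arm with a two-finger parallel gripper is mounted at the origin on a cart in front of the work surface, level with it; the furniture and walls round the work are solid. World frame = base frame: x ahead of the robot, y to its left, z up, the work surface at z = 0. Lengths are in m, angles in rad, forces in N, time in s.
With the tool pointing down it reaches from about 0.425 to 0.925 m from the base axis. Payload 6.8 kg.
Tool frame: the origin (TCP) lies at the very end of the fingers, on their centre line; the grasp point (between the pads) lies bot.tcp_to_grasp behind it (bot.tcp_to_grasp is the distance from the TCP to the grasp point, in m); z points along the fingers, y is the line along which they close (so a half turn about z gives the same grasp; the last joint's range is limited). The gripper opens to 85 mm and grips with 20 to 120 N. Pads are 22 mm wide; open, the fingers measure 114 mm over their backs; the gripper's body (76 mm by 85 mm) begins 54 mm behind the grasp point. The pads swing forward as they close: fully open they stand 13 mm farther back than shut.
Start: joints at [-0.108, 0.477, 0.022, 1.555, -0.011, 1.109, -0.083], TCP at [0.675, 0, 0.231] pointing down, gripper open.
Joint ranges: [-2.96, 2.96], [-0.34, 2.1], [-1.41, 1.46], [0.24, 2.44], [-1.37, 4.51], [0.17, 1.92], [-2.96, 2.96]. Speed limits (rad/s): [2.39, 2.39, 3.14, 3.14, 3.14, 3.14, 3.14].

INTERFACE

Orientations are given as a unit quaternion [w, x, y, z].
In Python, from station import bot gives the robot as it stands.
- The arm moves only by the tool servo_tool, never from a script. Its argument "motion" is a list that holds one entry, the list of rows, each a list of 7 numbers: the shift along the tool's x, y, z in m, then the turn, a rotation vector about the tool's x, y, z in units of 5 degrees (1.0 is 5 degrees), then the opening, from 0 (shut) to 1 (fully open). A call has 1 to 20 rows; each row is the pose to reach, as a shift and turn from the pose commanded when the call began, along the tool's axes at that moment; what a row does not reach only later rows make up. A row lasts 1/12 s, in which the tool goes at most 41.7 mm and 7.16 degrees, less where a joint would pass 70% of its speed; a pose out of reach is approached as far as the arm can. A call with a gripper value outside its range is refused whole. The fingers move at their own pace and stop on an object; "grip_force" is the grip in N (left out, the last holds). Time passes only in rows, so rows that repeat a pose let the fingers close. It gives the time, the measured TCP pose, the force, the opening and the grip force at its end, in the units of the state.
- bot.get_obs(): the state, without advancing time (a new reading comes with each control period).
- bot.read_camera(name): name is "scene" or "side" or "wrist"; returns a dict with "img" (400x640x3 uint8, red, green, blue), "K" (3x3 intrinsics, pixels), "k1" (the pictures are not rectified: a ray, as slopes to the right and down, at radius r is drawn at 1 + k1 r^2 times it, then the intrinsics apply), "pose" (4x4, takes a point from camera to world coordinates). Camera axes: x right, y down, z forward; pixel columns grow to the right and rows downward; lengths in m; the calibration is good to about 2 mm. A picture is of the moment at which its call begins. There is no depth.
- bot.hand_in(): hands the job in; it is judged then, once.
The state is a dict: "t": time; "q": joint angles; "joint_vel": joint speeds; "joint_torque": joint torques, N m; "eef_pos": TCP position; "tool_rot": TCP orientation; "contact_force": force on the tool from outside, world axes, zero at the start; "torque": the same for the moment, N m; "gripper_width": opening from 0.0 (shut) to 1.0 (fully open); "grasp_force": force on a finger pad.
Only numpy, scipy, OpenCV 4.12 (cv2) and the standard library are available. Lean on these libraries where they do the work, as an engineer would, in place of code of your own. Each camera call takes 0.05 s, during which the arm holds its last target. There are 200 camera calls.

## Working session

There is one attempt and no reset: what is moved stays moved. The work goes in short steps, Python scripts to look and compute and a tool call to move; the robot and the scene stay as the last step left them, time stands still between calls to the robot, and variables do not carry over. Pictures are saved under pics/ and viewed, at most 10 in all, crops included, and the job is handed in when it is done.

Besides the shell and the picture viewer there is one more tool, called after ">>>" in YAML: its name, and indented under it one key for each argument. servo_tool: Moves the arm, as the interface text tells. Its arguments: {"type":"object","properties":{"motion":{"type":"array"},"grip_force":{"type":"number"}},"required":["motion"]}

```bash
mkdir -p pics; ls; python3 - <<'E'
from station import bot
import cv2
print(bot.get_obs(), bot.tcp_to_grasp)
for n in ("scene","side"):
    c=bot.read_camera(n); cv2.imwrite(f"pics/{n}0.png",c["img"][:,:,::-1]); print(n,c["K"].tolist(),c["k1"],c["pose"].round(4).tolist())
E
```

```text
pics
{'t': 0.0, 'q': array([-0.10813975,  0.47784021,  0.02235786,  1.55645698, -0.01152306,
        1.10932732, -0.0831138 ]), 'joint_vel': array([ 0.00075884,  0.00130652,  0.00101562,  0.00022005, -0.00127198,
        0.00014387,  0.00060483]), 'joint_torque': array([-5.45967814e-04, -5.96443820e+01,  1.60769675e+00, -2.81194621e+01,
        1.24063640e-02,  9.39900521e-03,  2.20753498e-05]), 'eef_pos': array([6.74392902e-01, 5.96906514e-06, 2.30296857e-01]), 'tool_rot': array([-6.25074602e-04,  7.07099004e-01,  7.07113917e-01, -7.17761339e-04]), 'contact_force': array([-0.0981384 ,  0.23894048, -0.20163714]), 'torque': array([-0.01609082, -0.03639061,  0.00040679]), 'grasp_force': 0.0, 'gripper_width': 0.9993285433664097} 0.0187
scene [[490.4479736100132, 0.0, 316.9540990280192], [0.0, 490.4479736100132, 193.15702049589615], [0.0, 0.0, 1.0]] -0.1475944546546117 [[0.8753, -0.2281, 0.4264, 0.0254], [-0.4835, -0.4039, 0.7765, -0.9104], [-0.0049, -0.8859, -0.4639, 0.6621], [0.0, 0.0, 0.0, 1.0]]
side [[405.519893829018, 0.0, 315.00849704929567], [0.0, 405.519893829018, 199.76060080405622], [0.0, 0.0, 1.0]] -0.03385624494007451 [[-0.9401, -0.2319, 0.25, 0.3366], [-0.3409, 0.6237, -0.7034, 0.6511], [0.0072, -0.7465, -0.6653, 0.6864], [0.0, 0.0, 0.0, 1.0]]
```

View pics/scene0.png

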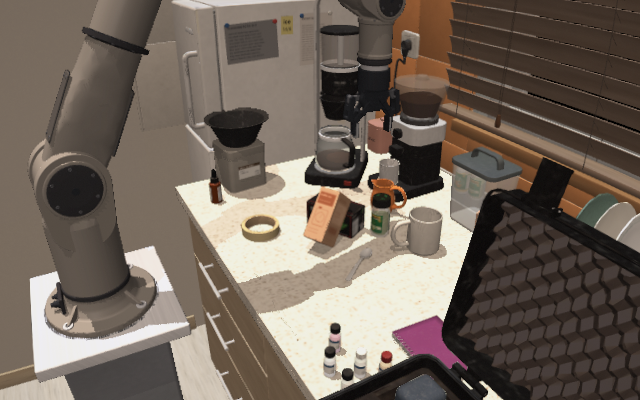

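View pics/side0.png

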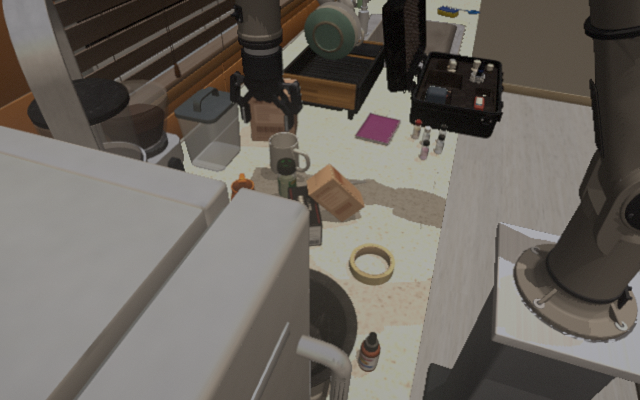

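The scene view has the carton near (327,217), leaning right onto the dark tea box (337,215), with the jar at (380,213), mug at (424,230), spoon at (358,262) and tape at (260,228). The side view has the carton at (335,193), with the box partly hidden behind it. I'll enlarge both.

```bash
python3 - <<'E'
from station import bot
import cv2, numpy as np
a=cv2.imread("pics/scene0.png")[170:270,290:410]; b=cv2.imread("pics/side0.png")[140:260,260:380]
a=cv2.resize(a,None,fx=5,fy=5,interpolation=cv2.INTER_CUBIC)
cv2.imwrite("pics/sc0.png",a)
c=bot.read_camera("wrist"); cv2.imwrite("pics/w0.png",c["img"][:,:,::-1]); print(c["K"].tolist(),c["k1"],c["pose"].round(4).tolist())
b=cv2.resize(b,None,fx=5,fy=5,interpolation=cv2.INTER_CUBIC);cv2.imwrite("pics/sd0.png",b)
E
```

```text
[[288.9983614764171, 0.0, 322.0765986676708], [0.0, 288.9983614764171, 201.75801095586405], [0.0, 0.0, 1.0]] -0.025278908898818037 [[1.0, 0.0001, 0.0001, 0.6752], [0.0001, -0.9498, -0.3128, 0.0796], [0.0001, 0.3128, -0.9498, 0.3729], [0.0, 0.0, 0.0, 1.0]]
```

View pics/sc0.png

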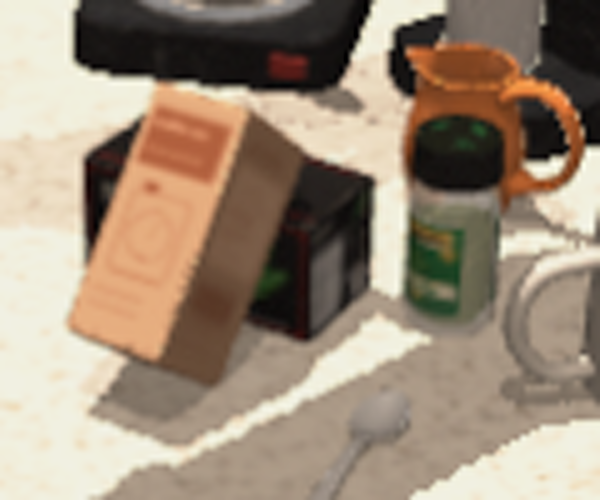

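View pics/w0.png

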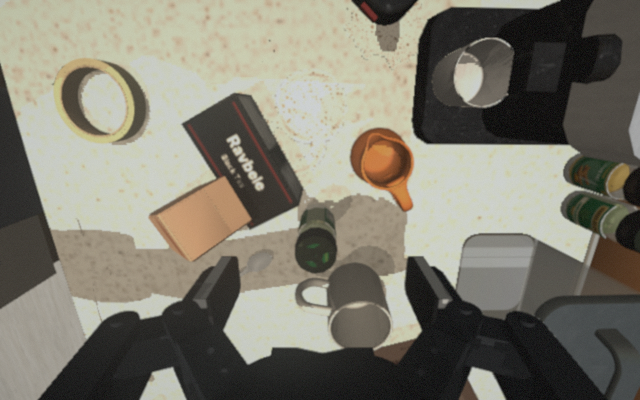

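Wrist view: the visible carton quad is its top end, rear-top edge (150,213)–(193,260) and front-top edge (228,178)–(251,220). The tea box top has corners near (182,122), (237,95) and (250,228). Now a joint model fit, with an overlay to check it.

```bash
cat > h.py <<'E'
import numpy as np, cv2
from scipy.optimize import least_squares
from scipy.spatial.transform import Rotation as R
def proj(c,P):
    T=np.linalg.inv(c["pose"]); P=np.atleast_2d(P)@T[:3,:3].T+T[:3,3]
    return cv2.projectPoints(P.reshape(-1,1,3),np.zeros(3),np.zeros(3),np.array(c["K"]),np.array([c["k1"],0,0,0]))[0][:,0]
def box(v,P): # v: x,y,yaw
    return R.from_euler("z",v[2]).apply(np.atleast_2d(P))+[v[0],v[1],0]
def carton(v,P): # v: front edge x,y,yaw,lean
    P=np.atleast_2d(P)-[.0355,0,0]
    return R.from_euler("zy",[v[2],v[3]]).apply(P)+[v[0],v[1],0]
def corners(a,b,h): return np.array([[i*a/2,j*b/2,k*h] for i in(-1,1) for j in(-1,1) for k in (0,1)],float)
CB=corners(.068,.136,.066); CC=corners(.071,.054,.125)
E_=[(0,1),(2,3),(4,5),(6,7),(0,2),(1,3),(4,6),(5,7),(0,4),(1,5),(2,6),(3,7)]
def draw(c,v,img):
    for P,col in((proj(c,box(v[:3],CB)),(255,255,0)),(proj(c,carton(v[3:],CC)),(0,0,255))):
        for a,b in E_: cv2.line(img,tuple(int(round(t*16)) for t in P[a]),tuple(int(round(t*16)) for t in P[b]),col,1,cv2.LINE_AA,4)
    return img
E
cat > fit0.py <<'E'
from h import *
from station import bot
s=bot.read_camera("scene"); w=bot.read_camera("wrist")
# idx = 4*(x+)+2*(y+)+(top)
Bs={5:(364.4,206),4:(364,227),0:(351.6,237.6),3:(307.6,201.6)}
Cs={3:(321.6,187.6),1:(339.4,191.6),2:(304,235),0:(322,242.4),4:(332.6,246.6),5:(350.6,201)}
Bw={3:(182,122),7:(237,95)}
Cw={7:(228,178),5:(251,220),3:(150,213),1:(193,260)}
# note Bs[5]: corner +x,-y,top
def res(v):
    r=[]
    for c,B,C in((s,Bs,Cs),(w,Bw,Cw)):
        r+=list((proj(c,box(v[:3],CB[list(B)]))-list(B.values())).ravel()); r+=list((proj(c,carton(v[3:],CC[list(C)]))-list(C.values())).ravel())
    return np.array(r)
o=least_squares(res,[.6,.03,.5,.52,0,.5,.7],loss="soft_l1")
print(o.x.round(4)); print(res(o.x).reshape(-1,2).round(1).tolist())
d=R.from_euler("z",-o.x[2]).apply([o.x[3]-o.x[0],o.x[4]-o.x[1],0]); print("edge in box frame",d)
np.save("v0.npy",o.x)
a=draw(s,o.x,s["img"][:,:,::-1].copy())[170:270,290:410]; b=draw(w,o.x,w["img"][:,:,::-1].copy())[70:290,30:330]
cv2.imwrite("pics/ov0.png",np.hstack([cv2.resize(a,(400,333)),cv2.resize(b,(400,333))]))
E
python3 fit0.py
```

```text
[ 0.5893  0.0168  0.4389  0.5482 -0.0022  0.4395  0.4259]
[[1.8, -0.7], [1.1, 0.8], [-0.8, 2.0], [-1.2, -0.8], [-1.0, -3.7], [-0.5, 2.2], [-1.9, -4.3], [-2.6, -1.1], [1.4, -8.5], [2.2, -8.0], [-0.9, 1.3], [0.8, -1.8], [-1.5, -4.2], [4.8, 0.3], [2.2, 2.7], [-3.4, 0.9]]
edge in box frame [-0.04530495  0.00032676  0.        ]
```

View pics/ov0.png

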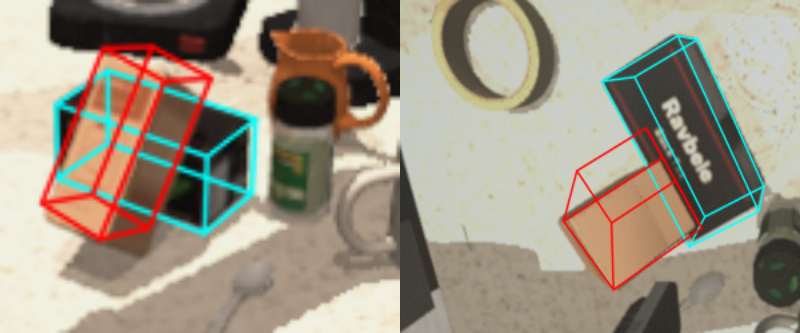

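The wrist carton correspondence is wrong: the quad includes the rear face. Refitting the carton from the scene points with the lean fixed at 0.70.

```bash
sed -i 's/^Cw=.*/Cw={}\nBw[5]=(288,198)/; s/    return np.array(r)/    r.append((v[6]-.698)*200); return np.array(r)/; s/res(o.x).reshape/res(o.x)[:-1].reshape/; s/proj(c,carton(v\[3:\],CC\[list(C)\]))-list(C.values())/proj(c,carton(v[3:],CC[list(C)]))-np.array(list(C.values()))/; s/ov0/ov1/' fit0.py; sed -i 's/    for c,B,C in/    for c,B,C in/; s/; r+=list((proj(c,carton/\n        if C: r+=list((proj(c,carton/' fit0.py; python3 fit0.py
```

```text
[ 0.5887  0.0177  0.4361  0.5182 -0.0195  0.4161  0.6927]
[[1.3, -0.8], [0.6, 0.7], [-1.3, 1.9], [-1.6, -0.9], [5.5, -1.7], [4.8, 6.5], [-6.3, -5.3], [-8.1, 0.3], [-6.2, -0.8], [4.6, 2.5], [-1.8, 0.2], [0.1, -2.7], [9.6, 10.4]]
edge in box frame [-0.07959917 -0.00397108  0.        ]
```

View pics/ov1.png

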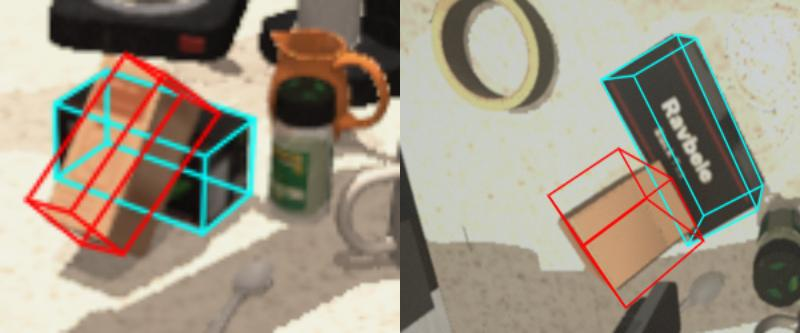

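Bug: lowercase "zy" is extrinsic in scipy. Switching to intrinsic "ZY".

```bash
sed -i 's/"zy"/"ZY"/' h.py; sed -i 's/^Cw=.*/Cw={7:(228,178),5:(251,220),3:(150,213),1:(193,260)}/; s/^Bw\[5\].*/Bw[4]=(302,191)/' fit0.py; python3 fit0.py
```

```text
[ 0.5897  0.0177  0.4436  0.5202 -0.0436  0.4658  0.6988]
[[1.7, -1.0], [1.0, 0.5], [-0.7, 1.7], [-1.3, -0.9], [-0.9, -2.3], [0.7, -0.5], [-2.5, -0.3], [-1.3, -0.5], [0.7, 0.8], [1.1, -1.8], [-1.1, 0.7], [0.4, -2.7], [0.4, 0.7], [-3.5, -3.8], [1.7, -0.2], [4.9, 0.8], [-2.3, 3.1]]
edge in box frame [-0.08909058 -0.02550136  0.        ]
```

View pics/ov1.png

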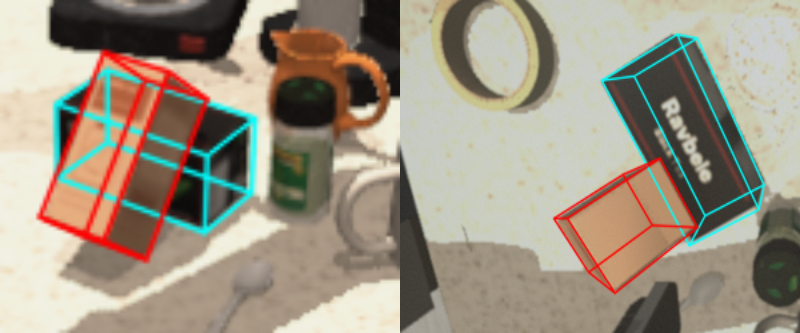

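The fit now matches both views. The lean edge sits at box x = −89 mm (expected −90), y = −25 mm, and both yaws are about 0.45. I'll close the fingers, turn tool x onto the carton's +x, and come down over the tea box beyond the carton's top edge.

>>> servo_tool:
  motion:
    - [[0.002,-0.01,0.01,1.4,0,0,0],[0.005,-0.02,0.02,0,0,2.8,0],[0.005,-0.03,0.03,0,0,4.2,0],[0.005,-0.04,0.03,0,0,5.6,0],[0.005,-0.05,0.03,0,0,7.0,0],[0.005,-0.055,0.03,0,0,8.4,0],[0.005,-0.055,0.03,0,0,9.8,0],[0.005,-0.055,0.03,0,0,11.2,0],[0.005,-0.055,0.03,0,0,12.4,0],[0.005,-0.055,0.03,0,0,12.8,0],[0.005,-0.055,0.05,0,0,12.8,0],[0.005,-0.055,0.07,0,0,12.8,0],[0.005,-0.055,0.09,0,0,12.8,0],[0.005,-0.055,0.11,0,0,12.8,0],[0.005,-0.055,0.12,0,0,12.8,0],[0.005,-0.055,0.13,0,0,12.8,0],[0.005,-0.055,0.138,0,0,12.8,0],[0.005,-0.055,0.145,0,0,12.8,0],[0.005,-0.055,0.145,0,0,12.8,0]]
  grip_force: 20

```text
t: 2.03
eef_pos: [0.6196, 0.005, 0.0853]
tool_rot: [-0.0, 0.974, 0.225, -0.001]
contact_force: [0.8, -0.3, -0.6]
gripper_width: 0.003
grasp_force: 0.0
```

>>> servo_tool:
  motion:
    - [[-0.006,0,0,0,0,0,0],[-0.011,0,0,0,0,0,0],[-0.014,0,0,0,0,0,0],[-0.017,0,0,0,0,0,0],[-0.019,0,0,0,0,0,0],[-0.021,0,0,0,0,0,0],[-0.023,0,0,0,0,0,0],[-0.025,0,0,0,0,0,0],[-0.027,0,0,0,0,0,0],[-0.029,0,0,0,0,0,0],[-0.031,0,0,0,0,0,0],[-0.033,0,0,0,0,0,0],[-0.035,0,0,0,0,0,0],[-0.037,0,0,0,0,0,0],[-0.039,0,0,0,0,0,0],[-0.041,0,0,0,0,0,0],[-0.043,0,0,0,0,0,0],[-0.045,0,0,0,0,0,0],[-0.047,0,0,0,0,0,0],[-0.047,0,0,0,0,0,0]]

```text
t: 3.7
eef_pos: [0.5773, -0.0159, 0.0863]
tool_rot: [-0.0, 0.974, 0.225, -0.0]
contact_force: [0.4, -0.2, 0.4]
gripper_width: -0.002
grasp_force: 0.0
```

```bash
python3 - <<'E'
from station import bot
import cv2,numpy as np
s=bot.read_camera("scene")["img"];d=bot.read_camera("side")["img"]
cv2.imwrite("pics/p1.png",cv2.resize(np.hstack([s[150:270,280:400],d[120:240,270:390]]),(800,400))[:,:,::-1])
E
```

```text
(no output)
```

View pics/p1.png

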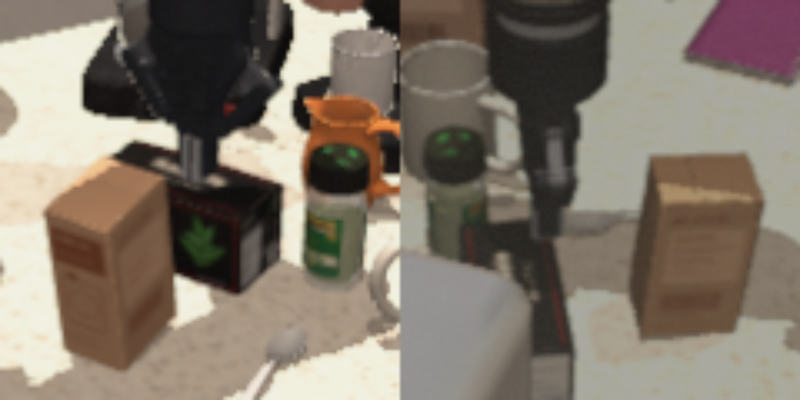

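The carton stands upright, short of the box, and the gripper is free. Measuring its pose from these corners.

```bash
python3 - <<'E'
from h import *
from station import bot
v0=np.load("v0.npy"); s=bot.read_camera("scene"); d=bot.read_camera("side"); k=.3
S={i:(280+x*k,150+y*k) for i,(x,y) in {3:(47,213),1:(117,240),5:(169,182),7:(108,160),2:(63,350),0:(123,366),4:(173,318)}.items()}
D={i:(270+(x-400)*k,120+y*k) for i,(x,y) in {6:(640,335),2:(737,331),3:(762,203)}.items()}
def res(v): return np.concatenate([(proj(c,carton([*v,0],CC[list(C)]))-np.array(list(C.values()))).ravel() for c,C in((s,S),(d,D))])
o=least_squares(res,v0[3:6],loss="soft_l1"); e=o.x
print(e.round(4),res(e).reshape(-1,2).round(1).tolist())
print("box frame",R.from_euler("z",-v0[2]).apply([e[0]-v0[0],e[1]-v0[1],0]).round(4))
ob=bot.get_obs(); p=ob["eef_pos"]; rot=R.from_quat(np.roll(ob["tool_rot"],-1)); print(p)
u=np.array([np.cos(e[2]),np.sin(e[2]),0]); 
rear=np.array([e[0],e[1],0])-.071*u; print("rear",rear.round(4),"tool coords of rear rel tcp",rot.inv().apply(rear-p).round(4))
E
```

```text
[ 0.5153 -0.0449  0.491 ] [[1.1, -4.7], [0.5, -6.3], [1.9, -2.1], [0.4, -1.5], [-2.3, 0.5], [-1.0, 3.0], [0.1, 2.7], [1.5, 2.1], [1.2, 0.5], [-0.5, -1.5]]
box frame [-0.0941 -0.0246  0.    ]
[ 0.57791226 -0.01549387  0.08636004]
rear [ 0.4527 -0.0784  0.    ] tool coords of rear rel tcp [-0.1402  0.0016  0.0863]
```

Residuals on the top corners are larger than I'd like, possibly just from my reading of the pixels. I'll refine with a silhouette fit (colour mask against model hull), lean left free.

```bash
cat > sil.py <<'E'
from h import *
from station import bot
from scipy.optimize import minimize
def fit(v,names=("scene","side"),it=2):
    cs=[bot.read_camera(n) for n in names]; ms=[]
    for c in cs:
        hsv=cv2.cvtColor(c["img"],cv2.COLOR_RGB2HSV); P=proj(c,carton(v,CC))
        m=((hsv[...,0]<17)&(hsv[...,1]>75)&(hsv[...,2]>40)).astype(np.uint8)
        roi=np.zeros_like(m); cv2.rectangle(roi,tuple(int(t) for t in P.min(0)-12),tuple(int(t) for t in P.max(0)+12),1,-1); m*=roi
        m=cv2.morphologyEx(m,cv2.MORPH_OPEN,np.ones((2,2),np.uint8)); n,l,st,_=cv2.connectedComponentsWithStats(m)
        m=(l==1+np.argmax(st[1:,4])).astype(np.uint8); k=cv2.findContours(m,cv2.RETR_EXTERNAL,cv2.CHAIN_APPROX_NONE)[0]
        m=cv2.drawContours(np.zeros_like(m),k,-1,1,-1); ms.append(m.astype(float))
    def cost(x):
        r=0
        for c,m in zip(cs,ms):
            h=cv2.convexHull(proj(c,carton(x,CC)).astype(np.float32)); z=np.zeros(m.shape,np.uint8)
            cv2.fillConvexPoly(z,np.round(h*256).astype(np.int32),255,cv2.LINE_AA,8); r+=np.abs(z/255-m).sum()
        return r
    x=np.array(v,float)
    for _ in range(it): x=minimize(cost,x,method="Nelder-Mead",options=dict(initial_simplex=np.vstack([x]+[x+d for d in np.diag([.008,.008,.08,.06])]),xatol=1e-4,fatol=.5)).x
    print("fit",x.round(4),"mismatch px",cost(x).round(0),"of",[m.sum() for m in ms]); return x,cs,ms
def report(x):
    v0=np.load("v0.npy"); print("box frame",R.from_euler("z",-v0[2]).apply([x[0]-v0[0],x[1]-v0[1],0]).round(4),"yaw diff",x[2]-v0[2])
    ob=bot.get_obs(); u=np.array([np.cos(x[2]),np.sin(x[2]),0]); rear=np.array([x[0],x[1],0])-.071*u
    print("rear",rear.round(4),"tcp",ob["eef_pos"].round(4))
if __name__=="__main__":
    import sys
    x,cs,ms=fit([float(a) for a in sys.argv[1:5]]); report(x)
E
python3 sil.py .5153 -.0449 .47 0
```

```text
fit [ 0.5191 -0.0459  0.4817 -0.0108] mismatch px 613.0 of [np.float64(1946.0), np.float64(1635.0)]
box frame [-0.091  -0.0272  0.    ] yaw diff 0.038090522334153054
rear [ 0.4562 -0.0788  0.    ] tcp [ 0.5779 -0.0155  0.0863]
```

The carton is upright about 55 mm from the box and nearly square to it. Next I go up, over and behind it, tilt so the fingertip leads, and come down low on its rear.

>>> servo_tool:
  motion:
    - [[0.005,0,-0.03,0,0,0,0],[0.005,0,-0.06,0,0,0,0],[0.0,0,-0.09,0,0,0,0],[-0.03,0,-0.09,0,0.5,0,0],[-0.06,0.002,-0.09,0,1.5,0,0],[-0.09,0.004,-0.09,0,2.5,0,0],[-0.12,0.004,-0.09,0,3.5,0,0],[-0.15,0.004,-0.09,0,4.5,0,0],[-0.17,0.004,-0.09,0,5,0,0],[-0.175,0.004,-0.09,0,5,0,0],[-0.175,0.004,-0.06,0,5,0,0],[-0.175,0.004,-0.03,0,5,0,0],[-0.175,0.004,0.0,0,5,0,0],[-0.175,0.004,0.02,0,5,0,0],[-0.175,0.004,0.035,0,5,0,0],[-0.175,0.004,0.046,0,5,0,0],[-0.175,0.004,0.046,0,5,0,0],[-0.175,0.004,0.046,0,5,0,0]]

```text
t: 5.5
eef_pos: [0.4265, -0.1007, 0.0442]
tool_rot: [-0.054, 0.951, 0.223, 0.205]
contact_force: [-0.7, -0.9, 0.4]
gripper_width: 0.001
grasp_force: 0.0
```

```bash
python3 sil.py .5191 -.0459 .48 0; python3 -c "
from station import bot;o=bot.get_obs();print(o['q'].round(3),o['contact_force'].round(2))
from h import *;r=R.from_quat(np.roll(o['tool_rot'],-1));print(r.as_matrix().round(3))"
```

```text
fit [ 0.5193 -0.0459  0.4806  0.0143] mismatch px 1347.0 of [np.float64(1638.0), np.float64(1284.0)]
box frame [-0.0909 -0.0272  0.    ] yaw diff 0.03695379574977403
rear [ 0.4563 -0.0787  0.    ] tcp [ 0.428  -0.1013  0.0462]
[ 0.635  0.388 -0.366  2.435 -1.367  0.17   0.533] [ 0.1  -0.48 -0.4 ]
[[ 0.819  0.438  0.37 ]
 [ 0.394 -0.899  0.192]
 [ 0.417 -0.011 -0.909]]
```

>>> servo_tool:
  motion:
    - [[0.0072,-0.003,0.0034,0,0,0,0],[0.0127,-0.003,0.0059,0,0,0,0],[0.0163,-0.003,0.0076,0,0,0,0],[0.0199,-0.003,0.0093,0,0,0,0],[0.0227,-0.003,0.0106,0,0,0,0],[0.0254,-0.003,0.0118,0,0,0,0],[0.0281,-0.003,0.0131,0,0,0,0],[0.0308,-0.003,0.0144,0,0,0,0],[0.0335,-0.003,0.0157,0,0,0,0],[0.0362,-0.003,0.0169,0,0,0,0],[0.039,-0.003,0.0182,0,0,0,0],[0.0417,-0.003,0.0195,0,0,0,0],[0.0444,-0.003,0.0207,0,0,0,0],[0.0471,-0.003,0.022,0,0,0,0],[0.0498,-0.003,0.0233,0,0,0,0],[0.0525,-0.003,0.0245,0,0,0,0],[0.0553,-0.003,0.0258,0,0,0,0],[0.058,-0.003,0.0271,0,0,0,0],[0.058,-0.003,0.0271,0,0,0,0],[0.058,-0.003,0.0271,0,0,0,0]]

```text
t: 7.27
eef_pos: [0.4841, -0.0698, 0.0458]
tool_rot: [-0.053, 0.952, 0.221, 0.207]
contact_force: [-0.5, 0.1, -0.4]
gripper_width: 0.003
grasp_force: 0.0
```

```bash
python3 - <<'E'
from station import bot
import cv2,numpy as np
s=bot.read_camera("scene");d=bot.read_camera("side")
cv2.imwrite("pics/p2.png",cv2.resize(np.hstack([s["img"][150:270,280:400],d["img"][120:240,270:390]]),(800,400))[:,:,::-1])
w=bot.read_camera("wrist");cv2.imwrite("pics/w2.png",w["img"][:,:,::-1])
print(bot.get_obs()["q"].round(2))
E
```

```text
[ 0.4   0.41 -0.24  2.36 -1.35  0.17  0.4 ]
```

View pics/p2.png

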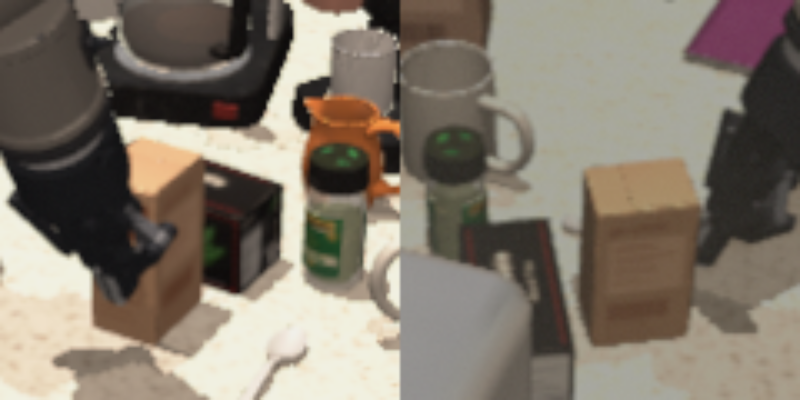

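The carton stands and has slid toward the box. I'll measure the displacement from its bottom corners between this picture and the previous one, as ground-plane points.

```bash
cat > g.py <<'E'
from h import *
from station import bot
v0=np.load("v0.npy")
def ground(c,p):
    r=cv2.undistortPoints(np.array([[p]],float),np.array(c["K"]),np.array([c["k1"],0,0,0]))[0,0]; d=c["pose"][:3,:3]@[*r,1]; t=c["pose"][:3,3]
    q=t-d*t[2]/d[2]; return R.from_euler("z",-v0[2]).apply(q-[v0[0],v0[1],0])[:2]*1000
S=bot.read_camera("scene"); D=bot.read_camera("side"); k=.3
def sc(x,y): return ground(S,(280+x*k,150+y*k))
def sd(x,y): return ground(D,(270+(x-400)*k,120+y*k))
E
python3 - <<'E'
from g import *
for n,f,a,b in(("s4",sc,(173,318),(200,295)),("s0",sc,(123,366),(153,342)),("s2",sc,(63,350),(93,325)),("d6",sd,(640,335),(590,342)),("d2",sd,(737,331),(692,336))):
    print(n,f(*a).round(0),f(*b).round(0))
print("box corners: side -x/-y..", sd(573,398).round(0))
E
python3 sil.py .553 -.029 .46 0 | head -1
```

```text
s4 [-83. -45.] [-46. -44.]
s0 [-153.  -50.] [-117.  -50.]
s2 [-162.   -4.] [-124.   -3.]
d6 [-93.  -5.] [-56.  -1.]
d2 [-164.   -3.] [-130.   -1.]
box corners: side -x/-y.. [-38.  52.]
fit [ 0.5505 -0.0272  0.5083  0.007 ] mismatch px 1657.0 of [np.float64(1182.0), np.float64(1311.0)]
```

Displacement is about 37 mm and the tool pose agrees, so the edge is at about −52 mm. Another 15 mm, slowly.

>>> servo_tool:
  motion:
    - [[0.0018,0,0.0008,0,0,0,0],[0.0036,0,0.0017,0,0,0,0],[0.0054,0,0.0025,0,0,0,0],[0.0072,0,0.0034,0,0,0,0],[0.009,0,0.0042,0,0,0,0],[0.0109,0,0.0051,0,0,0,0],[0.0127,0,0.0059,0,0,0,0],[0.0136,0,0.0063,0,0,0,0],[0.0136,0,0.0063,0,0,0,0],[0.0136,0,0.0063,0,0,0,0]]

```text
t: 8.45
eef_pos: [0.4975, -0.0632, 0.0457]
tool_rot: [-0.053, 0.952, 0.221, 0.207]
contact_force: [-0.3, 0.1, 0.3]
gripper_width: 0.002
grasp_force: 0.0
```

```bash
python3 - <<'E'
from g import *
cv2.imwrite("pics/p3.png",cv2.resize(np.hstack([S["img"][150:270,280:400],D["img"][120:240,270:390]]),(800,400))[:,:,::-1])
p=bot.get_obs()["eef_pos"]; print(p, R.from_euler("z",-v0[2]).apply(p-[v0[0],v0[1],0]))
E
```

```text
[ 0.49738773 -0.06335565  0.04573241] [-0.11816298 -0.03360099  0.04573241]
```

View pics/p3.png

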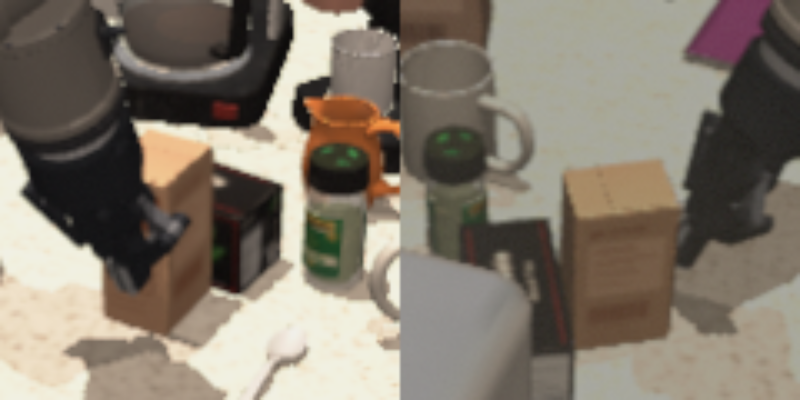

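The side view puts the bottom front corner (≈570,345) almost at the box foot (573,350), and the carton is upright, leaving an estimated 3–4 mm gap. A final 3 mm nudge, then back off and up.

>>> servo_tool:
  motion:
    - [[0.0009,0,0.0004,0,0,0,0],[0.0018,0,0.0008,0,0,0,0],[0.0027,0,0.0013,0,0,0,0],[0.0027,0,0.0013,0,0,0,0],[0.0,0,0.0,0,0,0,0],[-0.0072,0,-0.0034,0,0,0,0],[-0.0145,0,-0.0068,0,0,0,0],[-0.0217,0,-0.0101,0,0,0,0],[-0.0272,0,-0.0127,0,0,0,0],[-0.0187,0,-0.0308,0,0,0,0],[-0.0061,0,-0.058,0,0,0,0],[0.0066,0,-0.0852,0,0,0,0],[0.0193,0,-0.1124,0,0,0,0],[0.0235,0,-0.1215,0,0,0,0],[0.0235,0,-0.1215,0,0,0,0],[0.0235,0,-0.1215,0,0,0,0]]

```text
t: 9.88
eef_pos: [0.4718, -0.0771, 0.1665]
tool_rot: [-0.053, 0.951, 0.221, 0.208]
contact_force: [-0.0, 0.3, 0.4]
gripper_width: -0.002
grasp_force: 0.0
```

```bash
python3 - <<'E'
from sil import *
x,cs,ms=fit([.567,-.02,.45,0]); report(x)
for n,m in zip(("scene","side"),ms):
    q=cv2.approxPolyDP(cv2.findContours(m.astype(np.uint8),0,1)[0][0],2.5,True)[:,0]; print(n,q.tolist())
for c in cs: print(proj(c,carton([*x[:3],0],CC)).round(0).tolist())
E
```

```text
fit [ 0.5657 -0.0192  0.4868  0.0013] mismatch px 999.0 of [np.float64(1810.0), np.float64(1277.0)]
box frame [-0.0375 -0.023   0.    ] yaw diff 0.04319749474501555
rear [ 0.5029 -0.0524  0.    ] tcp [ 0.4707 -0.0771  0.1648]
scene [[325, 190], [308, 204], [312, 210], [313, 245], [331, 250], [345, 236], [345, 214], [350, 214], [351, 218], [353, 214], [345, 210], [344, 194]]
side [[319, 173], [318, 199], [322, 201], [323, 225], [349, 221], [353, 184], [325, 187], [320, 182], [320, 175], [324, 172]]
[[329.0, 251.0], [330.0, 205.0], [310.0, 244.0], [310.0, 199.0], [344.0, 237.0], [345.0, 193.0], [326.0, 231.0], [326.0, 187.0]]
[[345.0, 207.0], [348.0, 167.0], [349.0, 222.0], [353.0, 181.0], [317.0, 209.0], [317.0, 169.0], [320.0, 225.0], [321.0, 184.0]]
```

The silhouette corners match the model: upright, edge at −37 mm (allowed −46 to −30), y = −23 mm, yaw off by 0.04 rad, and the robot is clear. Handing in.

```bash
python3 -c "from station import bot;print(bot.hand_in())"
```

```text
the job is handed in; nothing more can be done
None
```

The job is handed in, with no verdict shown: by my last camera fit the carton stands upright about 3 mm from the tea box's long side and square to within 0.04 rad; the arm is clear, and I saw no sign that the box or the other things had moved, though I did not re-measure them.

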